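Set a straightedge against two sprung stops and weight it down

TASK

Slide the metal straightedge across the grey bed plate until its long edge bears on the tips of both stops at once: both tips must give a little, but push neither in by more than two millimetres or so. Let go of it so that it stays in touch with both tips, then gently stand the check weight on top of the straightedge to hold it there, and leave the other things alone.

Things in the scene. Friction and masses are not known exactly. Their poses are not given: they have to be found in the camera images.
- bed: fixed flat grey metal plate, 200 (x) x 290 (y) x 8 mm, lying on the desk; origin at the centre of its underside, so its top is 8 mm above the origin. The straightedge slides on it; the two stops stand along its +x long side.
- stop_left: the stop nearer the bed's +y end: fixed dark steel block, 26 mm cube, on the bed; origin at the centre of its underside, axes as the bed's. A screw through it along x, 7 mm above the bed, carries a round-ended white tip (8 mm diameter) pointing to -x. The screw is set at random and stays so: the tip's end stands 23 to 44 mm to the -x side of the origin; the pose does not tell how far.
- stop_right: the stop nearer the bed's -y end, made like stop_left with a setting of its own, about 180 mm from it. Each tip is sprung: it yields 1 mm for each 3 N, without preload, comes back when released, and strikes its end at 5 mm; 3 mm is already too far.
- straightedge: loose plain metal bar, 36 (x) x 270 (y) x 15 mm, about 0.3 kg (varies by a quarter), lying flat on the bed on the -x side of the stop tips; smooth all over (friction about 0.4); origin at the centre of its underside; its long axis is y; the long edge at its +x side, 18 mm from the origin, faces the stops. It is free to turn on the bed as it is pushed.
- bar_center (a point): centre of the straightedge, 7.5 mm above its underside
- check_weight: loose brass-coloured check weight, 0.2 kg, 30 mm diameter, 48 mm tall with a narrow knob at its top, standing upright on the desk; origin at the centre of its underside.
- weight_center (a point): centre of the check weight, 24 mm above its underside
- marker: bystander: marker pen, 135 mm long, 16 mm thick, near the front edge of the desk; origin at the middle of its underside
- tweezers: bystander: steel tweezers lying flat, 122 mm long, 9 mm high, between the bed and the check weight; origin at the middle of its underside
- bottle: bystander: small reagent bottle, 46 mm diameter, 85 mm tall, near the left front corner of the desk; origin at the centre of its underside
- plate: bystander: white well plate, 85 x 128 x 14 mm, in front of the bed; origin at the centre of its underside
Things that resemble listed ones, but are neither listed nor needed, are in the scene too. There is more than one size of the check_weight; the one meant has the size given above.

How it is judged (in metres and radians):
On the way, in this order (a step that is already met when the one before it is completed fails the run):
1. the straightedge bears on both tips at once, with 0.8 N or more on each (contact force between straightedge and stop_left above 0.8 N and contact force between straightedge and stop_right above 0.8 N and x of straightedge in the frame of bed below 0.06 m), for 0.2 s.
2. the check weight stands on the straightedge (contact force between check_weight and straightedge above 1 N), for 0.2 s.
At the end, for the whole second after the job is handed in: the straightedge lies flat on the bed, at rest, still in contact with both stop tips (over 0.05 N on each), and the check weight stands upright on it (within 0.1 rad), at rest, borne by the straightedge alone (contact force between straightedge and stop_left above 0.05 N and contact force between straightedge and stop_right above 0.05 N and x of straightedge in the frame of bed below 0.06 m and angle between the y axis of straightedge and the y axis of bed, either way round below 0.2 rad and angle between straightedge's own z axis and vertical below 0.03 rad and contact force between check_weight and straightedge above 1 N and contact force between check_weight and bed below 0.1 N and angle between check_weight's own z axis and vertical below 0.1 rad and linear speed of each of check_weight, straightedge below 0.01 m/s); the robot touches nothing.
It fails at once if a stop tip is pushed in by 3 mm or more (9 N) (contact force between straightedge and stop_left above 9 N or contact force between straightedge and stop_right above 9 N).
It fails at once if the robot pushes a stop (contact force between any of the arm, the fingers and stop_left above 5 N or contact force between any of the arm, the fingers and stop_right above 5 N).
It fails at once if the check weight is dropped or slammed down (over 30 N) on the straightedge (contact force between check_weight and straightedge above 30 N).
It fails at once if a bystander is shifted by more than 2 cm (distance of any of marker, tweezers, bottle, plate from where it was at the start of the episode above 0.02 m).
It also fails if it takes over 72 s, if anything falls off the work surface, if the arm or the gripper's body presses on something with over 40 N, if the wrist force passes 120 N, or if a joint passes its speed limit or range.

ROBOT

A 6-joint arm with a two-finger parallel gripper is mounted at the origin on a cart in front of the work surface, level with it; the furniture and walls round the work are solid. World frame = base frame: x ahead of the robot, y to its left, z up, the work surface at z = 0. Lengths are in mm, angles in rad, forces in N, time in s.
With the tool pointing down it reaches from about 350 to 975 mm from the base axis. Payload 7.1 kg.
Tool frame: the origin (TCP) lies midway between the tips of the shut fingers; the grasp point (between the pads) lies ctrl.tcp_to_grasp behind it (ctrl.tcp_to_grasp is the distance from the TCP to the grasp point, in mm); z points along the fingers, y is the direction in which the jaws open and shut (so a half turn about z gives the same grasp; the last joint's range is limited). The gripper opens to 88 mm and grips with 3 to 60 N. Pads are 20 mm wide; open, the fingers measure 115 mm over their backs; the gripper's body (75 mm by 178 mm) begins 61 mm behind the grasp point.
Start: joints at [-1.196, 0.423, 1.63, -0, 1.089, -0.019], TCP at [239.828, -577.137, 222.675] pointing down, gripper open.
Joint ranges: [-3, 3], [-0.9, 2.11], [0.09, 2.58], [-1.31, 4.45], [0.11, 2.69], [-2.54, 2.54]. Speed limits (rad/s): [2.39, 2.39, 3.01, 3.14, 3.14, 3.14].

INTERFACE

Orientations are given as a rotation vector (axis times angle).
In Python, from workcell import ctrl gives the robot as it stands.
- The arm moves only by the tool play_rows, never from a script. Its argument "increments" is text: rows parted by semicolons, each of 5 numbers parted by spaces: the opening, from 0 (shut) to 1 (fully open), then the shift along the world's x, y, z in m, then the turn about the world's z in degrees. A call has 1 to 20 rows; each row shifts and turns the commanded pose from where the row before left it; what a row does not reach is not made up. A row lasts 1/10 s, in which the tool goes at most 50 mm and 8.59 degrees, less where a joint would pass 70% of its speed; a pose out of reach is approached as far as the arm can. A call is refused whole if a number of a shift passes 0.05 or a number of a turn 8.59, either way. A call with a gripper value outside its range is refused whole. The fingers move at their own pace and stop on an object; the grip force is fixed at half the most. Time passes only in rows, so rows that do not move let the fingers close. It gives the time, the measured TCP pose, the force and the opening at its end, in the units of the state.
- ctrl.get_obs(): the state, without advancing time (a new reading comes with each control period).
- ctrl.get_image(name): name is "side" or "top"; returns a dict with "img" (420x560x3 uint8, red, green, blue), "range_z" (420x560 float32, mm along the optical axis (not along the pixel's ray), 0 where there is no reading), "vertical_fov" (degrees; the focal length in pixels is half the picture's height over the tangent of half this angle, whatever the lens; pixels are square), "cx", "cy" (the principal point, pixels), "origin" and "attitude" of the camera in the world. Camera axes: x right, y down, z forward; pixel columns grow to the right and rows downward; lengths in mm; the calibration is good to about 2 mm. A picture is of the moment at which its call begins.
- ctrl.close_job(): hands the job in, once; it reports no verdict.
The state is a dict: "t": time; "qpos": joint angles; "qvel": joint speeds; "joint_torque": joint torques, N m; "ee_pos": TCP position; "orientation": TCP orientation; "ft_force": force on the tool from outside, world axes, zero at the start; "moment": the same for the moment, N m; "width": finger opening in mm.
Only numpy, scipy, OpenCV 4.12 (cv2) and the standard library are available. Lean on these libraries where they do the work, as an engineer would, in place of code of your own. Each camera call takes 0.05 s, during which the arm holds its last target. There are 200 camera calls.

## Working session

There is one attempt and no reset: what is moved stays moved. The work goes in short steps, Python scripts to look and compute and a tool call to move; the robot and the scene stay as the last step left them, time stands still between calls to the robot, and variables do not carry over. Pictures are saved under pics/ and viewed, on a budget of 10 in all, crops included, one or two more only if the job needs it, and the job is handed in when it is done.

Besides the shell and the picture viewer there is one more tool, called after ">>>" by a JSON object that holds its "method" and its "body", one argument or row to a line. play_rows: Moves the arm, as the interface text tells. Its arguments: {"type":"object","properties":{"increments":{"type":"string"}},"required":["increments"]}

```bash
ls; mkdir -p pics; cat > h.py <<'E'
import numpy as np, cv2
from scipy.spatial.transform import Rotation as R
from workcell import ctrl
def grab(n,f):
    d=ctrl.get_image(n); cv2.imwrite(f'pics/{f}.png',d['img'][:,:,::-1]); np.save(f'pics/{f}.npy',d,allow_pickle=True); return d
def load(f): return np.load(f'pics/{f}.npy',allow_pickle=True).item()
def rot(a):
    a=np.array(a,float); return a if a.shape==(3,3) else R.from_rotvec(a).as_matrix()
def ray(d,u,v):
    f=d['img'].shape[0]/2/np.tan(np.radians(d['vertical_fov'])/2)
    return np.array([(u-d['cx'])/f,(v-d['cy'])/f,1.])
def P(d,u,v,z=None):
    "world point: by depth, or on the plane at height z"
    r=rot(d['attitude'])@ray(d,u,v); o=np.array(d['origin'])
    s=d['range_z'][int(round(v)),int(round(u))] if z is None else (z-o[2])/r[2]
    return o+s*r
def crop(d,u0,v0,u1,v1,k,f):
    cv2.imwrite(f'pics/{f}.png',cv2.resize(d['img'][v0:v1,u0:u1,::-1],None,fx=k,fy=k,interpolation=cv2.INTER_CUBIC))
E
python3 - <<'E'
from h import *
for n in ('top','side'):
    d=grab(n,n+'0'); print(n,d['vertical_fov'],d['cx'],d['cy'],d['origin'],d['attitude'])
o=ctrl.get_obs(); print(o, ctrl.tcp_to_grasp)
E
```

```text
pics
top 43.45157217944396 273.4393789634026 211.46331215355468 [ 255.33771288   72.77672493 1467.84987797] [-2.11273501  2.16186442 -0.19649088]
side 42.73206111043277 287.3364657273008 208.28262289895872 [ 68.42397711 848.54032744 675.14912848] [-0.63808281  2.49322417 -1.31989655]
{'t': 0.1, 'qpos': array([-1.19599177e+00,  4.23782109e-01,  1.63059000e+00,  3.92098430e-05,
        1.08861904e+00, -1.89641712e-02]), 'qvel': array([-0.00050148, -0.00156526, -0.00286407,  0.00103172,  0.00026651,
        0.00068492]), 'joint_torque': array([-1.53823181e-03, -5.45617604e+01, -2.74322748e+01,  6.45323494e-02,
        1.88234914e-02, -6.16924623e-06]), 'ee_pos': array([ 239.66607696, -576.68093397,  221.97765743]), 'orientation': array([-3.07954932e+00, -6.14243666e-01,  3.34952261e-04]), 'ft_force': array([ 0.69475372,  0.00663257, -1.17876656]), 'moment': array([ 0.02839981, -0.00406652,  0.00802169]), 'width': 87.83727291333017} 18.700000000000003
```

View pics/top0.png

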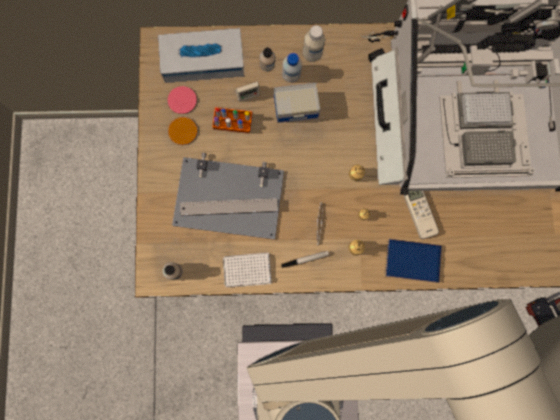

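View pics/side0.png

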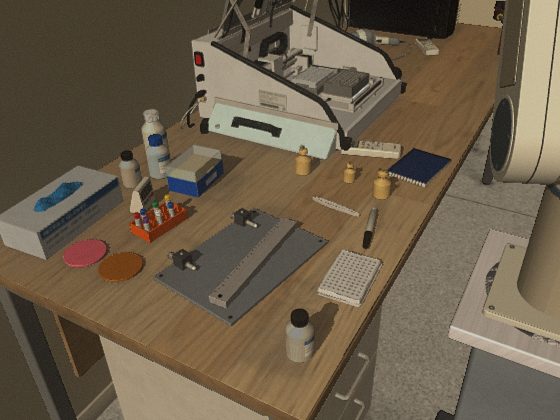

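The top view shows the bed with its stops at about (203,163) and (264,172). The straightedge runs from (181,208) to (278,206). There are three brass weights, at (357,173), (364,214) and (356,247), so I'll measure their sizes and take enlarged crops.

```bash
python3 - <<'E'
from h import *
t=load('top0'); s=load('side0')
a=cv2.resize(t['img'][150:270,335:385,::-1],None,fx=5,fy=5,interpolation=cv2.INTER_CUBIC)
b=cv2.resize(s['img'][140:210,285:405,::-1],None,fx=4.5,fy=4.5,interpolation=cv2.INTER_CUBIC)
c=np.zeros((600,800,3),np.uint8); c[:600,:250]=a; c[:b.shape[0],255:255+b.shape[1]]=b
cv2.imwrite('pics/w.png',c)
crop(t,167,150,293,245,6,'bed')
# depth map -> world heights
def cloud(d):
    v,u=np.mgrid[0:420,0:560]; f=210/np.tan(np.radians(d['vertical_fov'])/2)
    r=np.stack([(u-d['cx'])/f,(v-d['cy'])/f,np.ones_like(u)],-1)*d['range_z'][...,None]
    return r@rot(d['attitude']).T+np.array(d['origin'])
for n,d,L in (('top',t,[(357,173),(364,214),(356,247)]),('side',s,[(303,161),(349,173),(382,185)])):
    W=cloud(d); np.save(f'pics/W{n}.npy',W)
    for u,v in L:
        q=W[v-20:v+21,u-20:u+21].reshape(-1,3); q=q[(q[:,2]>8)&(q[:,2]<80)]
        m=np.median(q,0); q=q[np.hypot(*(q-m)[:,:2].T)<30]
        print(n,(u,v),len(q),'med',m.round(),'lo',np.percentile(q,3,0).round(),'hi',np.percentile(q,97,0).round())
E
```

```text
top (357, 173) 205 med [ 606. -182.   40.] lo [ 592. -203.   14.] hi [ 629. -165.   68.]
top (364, 214) 110 med [ 490. -197.   28.] lo [ 478. -213.    9.] hi [ 505. -185.   51.]
top (356, 247) 208 med [ 399. -170.   40.] lo [ 382. -190.   14.] hi [ 419. -154.   70.]
side (303, 161) 277 med [ 615. -248.   28.] lo [ 589. -272.   12.] hi [ 638. -245.   44.]
side (349, 173) 177 med [ 490. -193.   25.] lo [ 478. -205.   10.] hi [ 505. -183.   47.]
side (382, 185) 388 med [ 397. -165.   27.] lo [ 380. -178.   10.] hi [ 416. -151.   64.]
```

View pics/w.png

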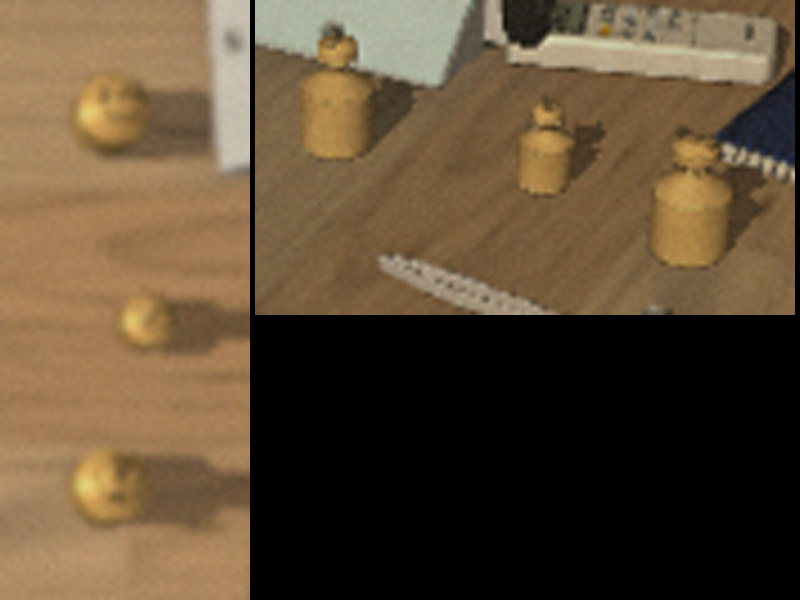

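View pics/bed.png

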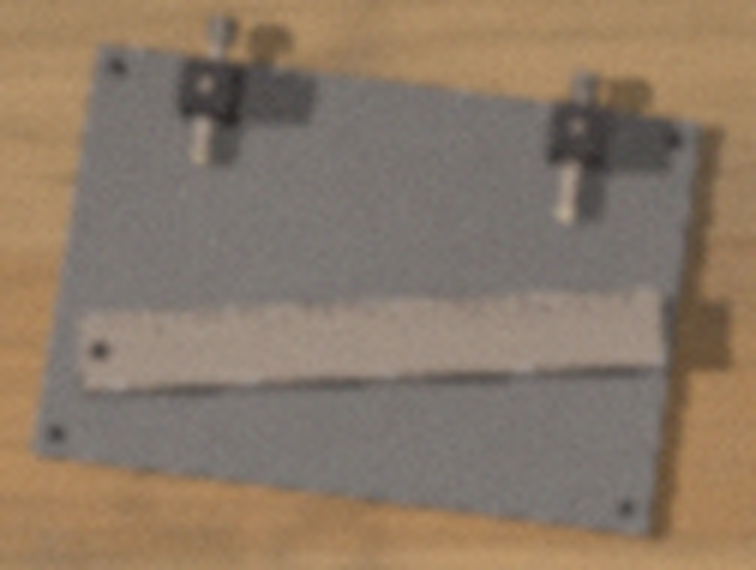

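The three candidates in the crop, by top-view pixel:
- **(357,173):** about 68 mm tall and 40 mm wide, too big.
- **(356,247):** about the same size, also too big.
- **(364,214):** about 48 to 50 mm tall and 28 to 30 mm wide. This one fits the description, so it's the check weight.

In the bed crop the tip ends are at (200,163) and (565,222). The straightedge's top corners are at (80,315), (655,288), (663,365) and (85,390).

```bash
python3 - <<'E'
from h import *
t=load('top0')
C=lambda u,v,z: P(t,(u+.5)/6-.5+167,(v+.5)/6-.5+150,z)
pts=dict(bTL=(100,45,8),bTR=(697,122,8),bBL=(38,455,8),bBR=(650,535,8),tipL=(200,163,15),tipR=(565,222,15),
 sTL=(80,315,23),sTR=(655,288,23),sBR=(663,365,23),sBL=(85,390,23),stL=(210,92,34),stR=(578,135,34))
Q={k:C(*p) for k,p in pts.items()}
for k,q in Q.items(): print(k,q.round(1))
n=lambda a,b: round(float(np.linalg.norm(Q[a]-Q[b])),1)
print('bed',n('bTL','bTR'),n('bBL','bBR'),n('bTL','bBL'),n('bTR','bBR'),'bar',n('sTL','sTR'),n('sBL','sBR'),n('sTL','sBL'),n('sTR','sBR'))
def ang(a,b): d=Q[a]-Q[b]; return round(float(np.degrees(np.arctan2(-d[0],d[1]))),2)
print('yaw bed',ang('bTL','bTR'),ang('bBL','bBR'),'tips',ang('tipL','tipR'),'bar',ang('sTL','sTR'),ang('sBL','sBR'))
print('bar centre',sum(Q[k] for k in('sTL','sTR','sBL','sBR'))/4,'tipmid',(Q['tipL']+Q['tipR'])/2)
W=np.load('pics/Wtop.npy')
for u,v in ((230,230),(230,208),(150,200),(330,150)): print('depth pt',W[v,u].round(1))
print('tool yaw', R.from_rotvec(ctrl.get_obs()['orientation']).as_matrix().round(3))
# weight by plane intersection of small crops
print('weight',P(t,364.3,214.3,30))
E
```

```text
bTL [670.9 305.8   8. ]
bTR [627.2  22.5   8. ]
bBL [474.3 333.6   8. ]
bBR [430.4  49.7   8. ]
tipL [610.5 257.4  15. ]
tipR [578.4  86.1  15. ]
sTL [537.3 312.   23. ]
sTR [544.2  44.8  23. ]
sBR [507.7  42.   23. ]
sBL [501.9 309.5  23. ]
stL [639.8 250.3  34. ]
stR [615.5  79.1  34. ]
bed 286.7 287.3 198.6 198.7 bar 267.4 267.6 35.5 36.6
yaw bed -8.78 -8.79 tips -10.63 bar 1.49 1.25
bar centre [522.78591551 177.06579997  23.        ] tipmid [594.43888808 171.77488552  15.        ]
depth pt [458.  174.6   6.3]
depth pt [516.8 172.6  26.8]
depth pt [548.5 399.1   5.7]
depth pt [ 685.2 -115.7    1. ]
tool yaw [[ 0.923  0.384 -0.   ]
 [ 0.384 -0.923  0.001]
 [ 0.    -0.001 -1.   ]]
weight [ 490.25350699 -199.2992354    30.        ]
```

>>> {"method": "play_rows", "body": {
  "increments": "0 0.0133 0.0457 0 -1.85;0 0.0133 0.0457 0 -1.85;0 0.0133 0.0457 0 -1.85;0 0.0133 0.0457 0 -1.85;0 0.0133 0.0457 0 -1.85;0 0.0133 0.0457 0 -1.85;0 0.0133 0.0457 0 -1.85;0 0.0133 0.0457 0 -1.85;0 0.0133 0.0457 0 -1.85;0 0.0133 0.0457 0 -1.85;0 0.0133 0.0457 0 -1.85;0 0.0133 0.0457 0 -1.85;0 0.0133 0.0457 0 -1.85;0 0.0133 0.0457 0 -1.85;0 0.0133 0.0457 0 -1.85;0 0.0133 0.0457 0 -1.85;0 0.0133 0.0457 0 -1.85;0 0.0133 0.0457 0 -1.85;0 0 0 0 0;0 0 0 0 0"
}}

```text
t: 2.1
ee_pos: [478.6, 246.0, 222.0]
orientation: [3.127, -0.29, -0.002]
ft_force: [0.2, 0.6, -1.3]
width: 0.2
```

>>> {"method": "play_rows", "body": {
  "increments": "0 0 0 -0.04 0;0 0 0 -0.04 0;0 0 0 -0.04 0;0 0 0 -0.04 0;0 0 0 -0.03 0;0 0 0 -0.01 0;0 0 0 -0.005 0;0 0 0 -0.004 0;0 0 0 0 0;0 0 0 0 0;0 0 0 0 0"
}}

```text
t: 3.2
ee_pos: [479.8, 245.8, 14.7]
orientation: [-3.127, 0.294, -0.002]
ft_force: [-0.2, -0.2, -0.3]
width: 0.3
```

>>> {"method": "play_rows", "body": {
  "increments": "0 0.004 0 0 0;0 0.004 0 0 0;0 0.004 0 0 0;0 0.003 0 0 0;0 0.003 0 0 0;0 0.003 0 0 0;0 0.003 0 0 0;0 0.003 0 0 0;0 0.003 0 0 0;0 0.003 0 0 0;0 0 0 0 0;0 0 0 0 0"
}}

```text
t: 4.4
ee_pos: [512.6, 245.5, 13.7]
orientation: [-3.128, 0.294, -0.001]
ft_force: [0.5, 0.8, 0.0]
width: 0.4
```

```bash
cat >> h.py <<'E'
def bar(d,f=None):
    "straightedge pose from height 16..36 mm in the depth picture's neighbourhood plus colour; crop saved"
    crop(d,167,150,293,245,6,f)
E
python3 - <<'E'
from h import *
d=grab('side','side1'); crop(d,150,190,335,325,4,'s1'); t=grab('top','top1'); print(ctrl.get_obs()['ft_force'])
E
```

```text
[-0.25785155 -0.44472158 -0.02477921]
```

View pics/s1.png

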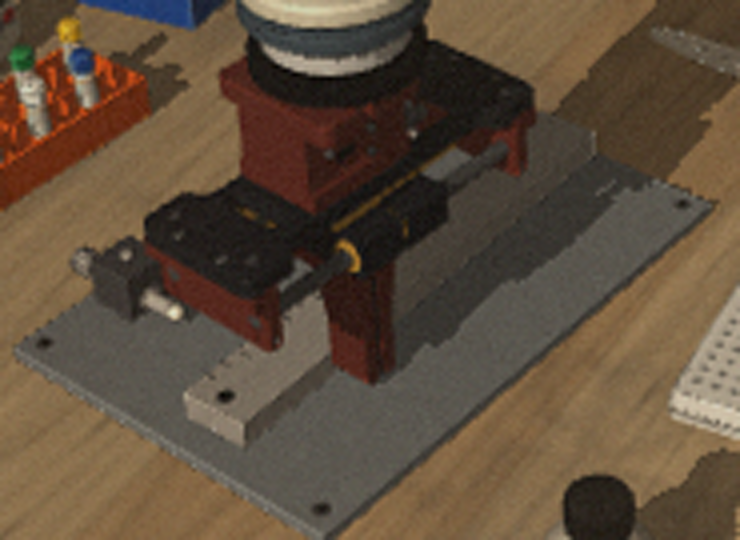

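The fingers are behind the bar near its left end, and the bar is turning. The left bar corner in the crop is at (185,400). I'll finish the turn, then move round to the middle.

>>> {"method": "play_rows", "body": {
  "increments": "0 0.003 0 0 0;0 0.003 0 0 0;0 0.003 0 0 0;0 0.003 0 0 0;0 0 0 0 0;0 -0.02 0 0 0;0 -0.03 0 0 0;0 0 -0.035 0.02 0;0 0 -0.035 0 0;0 0 0 0 0;0 0 0 0 0"
}}

```text
t: 5.6
ee_pos: [474.8, 175.2, 33.9]
orientation: [-3.127, 0.297, -0.001]
ft_force: [0.7, 0.8, -0.1]
width: 0.4
```

```bash
python3 - <<'E'
from h import *
d=grab('side','side2'); crop(d,150,190,335,325,4,'s2'); t=grab('top','top2'); crop(t,167,150,293,245,6,'t2'); print(ctrl.get_obs()['ee_pos'])
E
```

```text
[474.75603659 176.10158454  33.6919512 ]
```

View pics/s2.png

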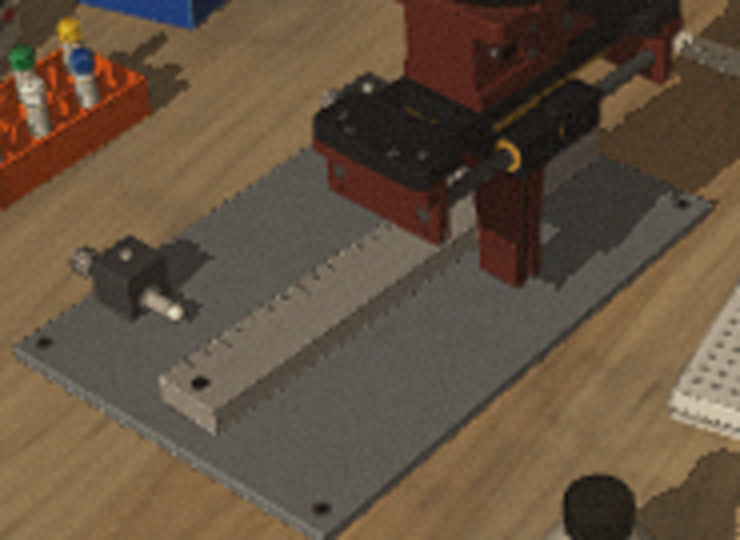

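The bar's left end now has its top front corner at (160,380). Its front edge runs to about (390,228), and its top back corner is at (215,410).

```bash
python3 - <<'E'
from h import *
s=load('side2')
C=lambda u,v,z: P(s,(u+.5)/4-.5+150,(v+.5)/4-.5+190,z)
a,b,c,e=C(160,380,23),C(390,228,23),C(215,410,23),C(440,247,23)
for p in (a,b,c,e,C(178,314,15)): print(p.round(1))
for p,q in ((a,b),(c,e)): print('axis deg',np.degrees(np.arctan2(p[1]-q[1],p[0]-q[0])).round(1))
E
```

```text
[583.6 305.7  23. ]
[552.  163.4  23. ]
[549.8 309.9  23. ]
[522.4 164.5  23. ]
[611. 258.  15.]
axis deg 77.5
axis deg 79.3
```

>>> {"method": "play_rows", "body": {
  "increments": "0 0 0.018 -0.012 0;0 0.01 -0.0019 -0.008 0;0 0.01 -0.0019 0 0;0 0.005 -0.0009 0 0;0 0.003 -0.0006 0 0;0 0.003 -0.0006 0 0;0 0.003 -0.0006 0 0;0 0.003 -0.0006 0 0;0 0.003 -0.0006 0 0;0 0.003 -0.0006 0 0;0 0.003 -0.0006 0 0;0 0.003 -0.0006 0 0;0 0.003 -0.0006 0 0;0 0.003 -0.0006 0 0;0 0.003 -0.0006 0 0;0 0.003 -0.0006 0 0;0 0 0 0 0;0 0 0 0 0"
}}

```text
t: 7.5
ee_pos: [535.8, 181.6, 13.8]
orientation: [-3.127, 0.294, -0.001]
ft_force: [0.1, -0.0, -0.1]
width: 0.5
```

>>> {"method": "play_rows", "body": {
  "increments": "0 0.002 -0.0004 0 0;0 0.002 -0.0004 0 0;0 0.001 -0.0002 0 0;0 0.001 -0.0002 0 0;0 0.001 -0.0002 0 0;0 0 0 0 0;0 0 0 0 0"
}}

```text
t: 8.2
ee_pos: [542.4, 180.1, 13.7]
orientation: [-3.128, 0.294, -0.001]
ft_force: [-0.2, -0.0, 0.1]
width: 0.5
```

>>> {"method": "play_rows", "body": {
  "increments": "0 0.001 -0.0002 0 0;0 0.001 -0.0002 0 0;0 0 0 0 0;0 0 0 0 0"
}}

```text
t: 8.6
ee_pos: [544.4, 179.7, 13.7]
orientation: [-3.128, 0.294, -0.0]
ft_force: [-0.2, 0.2, 0.3]
width: 0.3
```

>>> {"method": "play_rows", "body": {
  "increments": "0 0.001 -0.0002 0 0;0 0.001 -0.0002 0 0;0 0 0 0 0"
}}

```text
t: 8.9
ee_pos: [545.9, 179.2, 13.6]
orientation: [3.128, -0.294, -0.001]
ft_force: [-3.1, -1.1, 0.9]
width: 0.2
```

>>> {"method": "play_rows", "body": {
  "increments": "0 0.001 -0.0002 0 0;0 0 0 0 0"
}}

```text
t: 9.1
ee_pos: [546.4, 179.1, 13.6]
orientation: [3.127, -0.294, -0.003]
ft_force: [-5.4, 0.2, 3.6]
width: 0.4
```

```bash
python3 - <<'E'
from h import *
d=grab('side','side3'); crop(d,150,190,335,325,4,'s3'); t=grab('top','top3'); crop(t,167,150,293,245,6,'t3')
f=[]
for i in range(4): o=ctrl.get_obs(); f.append(np.r_[o['ft_force'],o['moment']]); ctrl.get_image('top')
print(np.mean(f,0).round(2))
E
```

```text
[-4.79  0.31  3.31  0.13  0.89  0.02]
```

View pics/s3.png

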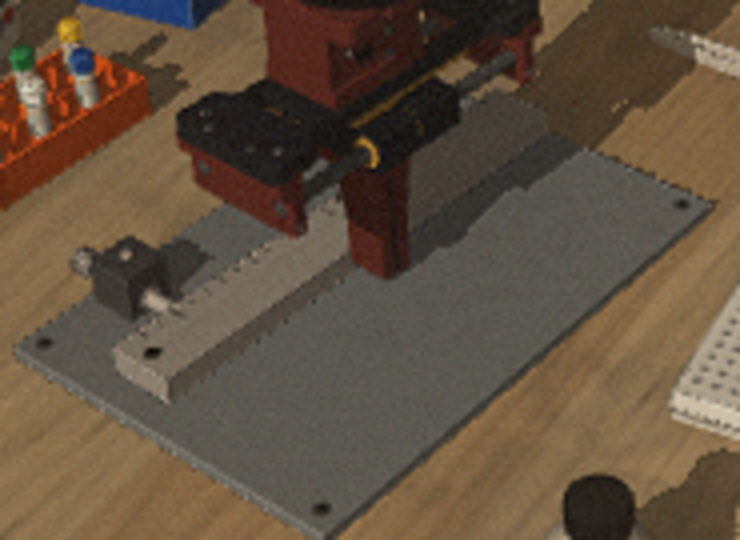

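The bar covers the end of the left tip, so it is there. The push reads about 5 N, and a little more should load both tips clearly.

>>> {"method": "play_rows", "body": {
  "increments": "0 0.0008 -0.0002 0 0;0 0 0 0 0;0 0 0 0 0"
}}

```text
t: 9.7
ee_pos: [546.7, 178.9, 13.5]
orientation: [3.127, -0.294, -0.004]
ft_force: [-5.7, 1.0, 4.6]
width: 0.3
```

```bash
python3 - <<'E'
from h import *
f=[]
for i in range(4): o=ctrl.get_obs(); f.append(np.r_[o['ee_pos'],o['ft_force'],o['moment']]); ctrl.get_image('top')
print(np.mean(f,0).round(2))
E
```

```text
[ 5.4666e+02  1.7895e+02  1.3520e+01 -6.5000e+00  1.5600e+00  4.3900e+00
  3.1000e-01  1.1300e+00  5.0000e-02]
```

>>> {"method": "play_rows", "body": {
  "increments": "0 0.0008 -0.0002 0 0;0 0 0 0 0;0 0 0 0 0;0 0 0 0 0"
}}

```text
t: 10.3
ee_pos: [546.9, 178.8, 13.4]
orientation: [3.127, -0.294, -0.006]
ft_force: [-8.2, 2.8, 4.8]
width: 0.1
```

```bash
python3 - <<'E'
from h import *
f=[]
for i in range(4): o=ctrl.get_obs(); f.append(np.r_[o['ee_pos'],o['ft_force'],o['moment']]); ctrl.get_image('top')
print(np.mean(f,0).round(2))
E
```

```text
[ 5.4689e+02  1.7879e+02  1.3450e+01 -8.3700e+00  2.2800e+00  5.0200e+00
  4.5000e-01  1.4200e+00  5.0000e-02]
```

The push is now 8.6 N and the stiffness is about 5.5 to 7 N/mm. Two springs together give 6 N/mm, so both tips are bearing at roughly 1.3 mm each. I'll back off slowly.

>>> {"method": "play_rows", "body": {
  "increments": "0 -0.0004 0.0001 0 0;0 -0.0004 0.0001 0 0;0 -0.0004 0.0001 0 0;0 -0.0004 0.0001 0 0;0 -0.0004 0.0001 0 0;0 -0.0004 0.0001 0 0;0 -0.0004 0.0001 0 0;0 -0.0004 0.0001 0 0;0 -0.0004 0.0001 0 0;0 -0.0004 0.0001 0 0;0 -0.001 0.0002 0 0;0 -0.001 0.0002 0 0;0 -0.002 0.0004 0 0;0 -0.005 0.001 0 0;0 -0.01 0.002 0 0;0 -0.015 0.003 0 0;0 -0.02 0.004 0.01 0;0 0 0 0.04 0;0 0 0 0.05 0;0 0 0 0.05 0"
}}

```text
t: 12.5
ee_pos: [488.6, 190.5, 164.6]
orientation: [3.127, -0.293, -0.004]
ft_force: [0.3, 0.3, 0.9]
width: 0.6
```

```bash
python3 - <<'E'
from h import *
d=grab('side','side4'); a=d['img'][190:325,150:335]; b=load('side3')['img'][190:325,150:335]
c=np.concatenate([cv2.resize(d['img'][215:300,170:300,::-1],None,fx=6,fy=6,interpolation=cv2.INTER_CUBIC)]); cv2.imwrite('pics/s4.png',c)
# shift of the bar's left end between pushed (side3) and released
x,_=cv2.phaseCorrelate(*[np.float32(cv2.cvtColor(k['img'],cv2.COLOR_RGB2GRAY)[272:294,172:205]) for k in (load('side3'),d)]); print('px shift',x)
t=grab('top','top4'); crop(t,167,150,293,245,6,'t4')
print(ctrl.get_obs()['ee_pos'],ctrl.get_obs()['ft_force'])
E
```

```text
px shift (0.4399587325878507, 0.0948924587069282)
[493.40786206 192.17332991 169.68487039] [0.18731691 0.08629492 0.74137993]
```

View pics/s4.png

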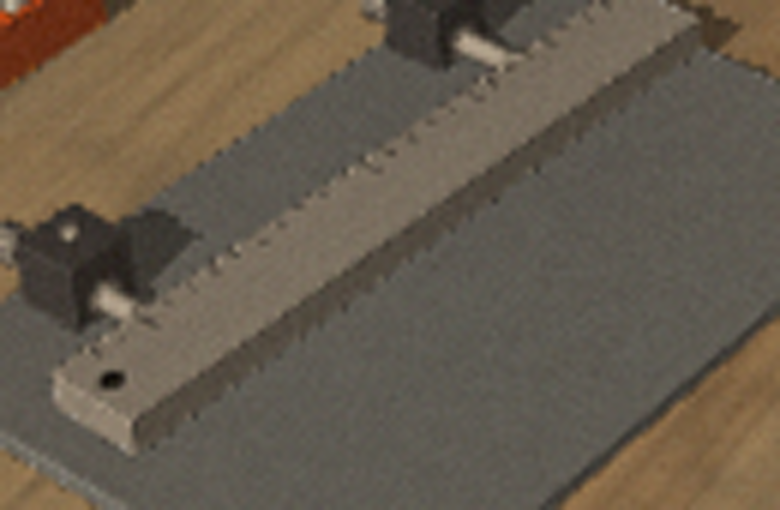

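Both tips meet the bar's edge, left at (130,310) and right at (515,60) in the crop. The top corners are at (57,378), (135,427) and (703,28). Next is the weight.

```bash
python3 - <<'E'
from h import *
s=load('side4')
C=lambda u,v,z: P(s,(u+.5)/6-.5+170,(v+.5)/6-.5+215,z)
a,b,c=C(57,378,23),C(135,427,23),C(703,28,23)
print(a,b,c,'centre',(a+c)/2, np.linalg.norm(a-b),np.linalg.norm(b-c),np.degrees(np.arctan2(*(b-c)[[0,1]])))
# weight: side-view outline. s0 crop k=4.5 offset (285,140), picture offset 255: base bottom-centre, body
w=load('side0'); D=lambda u,v,z: P(w,(u-255+.5)/4.5-.5+285,(v+.5)/4.5-.5+140,z)
print('body L/R at z=16',D(520,168,16),D(572,168,16))
t=load('top0'); T=lambda u,v,z: P(t,(u+.5)/5-.5+335,(v+.5)/5-.5+150,z)
print('top: rim L,R,T,B',*[T(u,v,28).round(1) for u,v in((120,321),(174,321),(147,295),(147,350))])
for n in ('top','side'):
    W=np.load(f'pics/W{n}.npy'); q=W.reshape(-1,3); q=q[(np.hypot(q[:,0]-490,q[:,1]+196)<24)&(q[:,2]>6)]
    for z in range(8,56,8):
        k=q[(q[:,2]>=z)&(q[:,2]<z+8)]
        if len(k): print(n,z,len(k),k[:,:2].min(0).round(),k[:,:2].max(0).round())
E
```

```text
[612.46245378 299.62925825  23.        ] [577.79007493 306.02610375  23.        ] [528.72608638  45.11149243  23.        ] centre [570.59427008 172.37037534  23.        ] 35.25753094001095 265.4876821453941 10.649881709356492
body L/R at z=16 [ 499.3773646  -181.08642371   16.        ] [ 474.93580748 -193.94884429   16.        ]
top: rim L,R,T,B [ 492.3 -183.9   28. ] [ 491.7 -213.9   28. ] [ 506.7 -199.7   28. ] [ 475.7 -198.1   28. ]
top 8 10 [ 474. -213.] [ 498. -185.]
top 16 9 [ 479. -199.] [ 499. -186.]
top 24 44 [ 478. -214.] [ 506. -185.]
top 32 12 [ 479. -209.] [ 504. -187.]
top 40 18 [ 485. -207.] [ 500. -193.]
top 48 14 [ 485. -205.] [ 499. -192.]
side 8 38 [ 477. -204.] [ 506. -182.]
side 16 37 [ 477. -204.] [ 507. -182.]
side 24 57 [ 478. -209.] [ 508. -183.]
side 32 17 [ 485. -197.] [ 498. -190.]
side 40 28 [ 484. -204.] [ 501. -189.]
```

>>> {"method": "play_rows", "body": {
  "increments": "1 0 -0.0433 0 0;1 0 -0.0433 0 0;1 0 -0.0433 0 0;1 0 -0.0433 0 0;1 0 -0.0433 0 0;1 0 -0.0433 0 0;1 0 -0.0433 0 0;1 0 -0.0433 0 0;1 0 -0.0433 0 0;1 0 0 -0.03 0;1 0 0 -0.03 0;1 0 0 -0.03 0;1 0 0 0 0;1 0 0 0 0"
}}

```text
t: 14.0
ee_pos: [489.9, -198.3, 73.2]
orientation: [-3.127, 0.293, 0.003]
ft_force: [-0.0, -0.0, 0.5]
width: 88.0
```

>>> {"method": "play_rows", "body": {
  "increments": "1 0.0015 0 -0.03 0;1 0 0 -0.02 0;1 0 0 -0.01 0;1 0 0 -0.008 0;1 0 0 0 0;1 0 0 0 0;0 0 0 0 0;0 0 0 0 0;0 0 0 0 0;0 0 0 0 0;0 0 0 0 0;0 0 0 0 0;0 0 0 0 0;0 0 0 0 0"
}}

```text
t: 15.4
ee_pos: [492.3, -199.2, 5.7]
orientation: [3.128, -0.294, -0.0]
ft_force: [0.1, -0.1, -0.1]
width: 29.1
```

The weight is gripped at 29.1 mm. I'll lift it, then take a clear top view of the bar to settle its centre.

>>> {"method": "play_rows", "body": {
  "increments": "0 0 0 0.01 0;0 0 0 0.02 0;0 0 0 0.04 0;0 0 0 0.03 0;0 0 0 0 0"
}}

```text
t: 15.9
ee_pos: [494.8, -200.2, 109.8]
orientation: [3.126, -0.294, 0.011]
ft_force: [0.4, 0.4, -2.2]
width: 29.1
```

```bash
python3 - <<'E'
from h import *
t=grab('top','top5'); crop(t,167,150,293,245,6,'t5'); print(ctrl.get_obs()['ee_pos'],ctrl.get_obs()['width'],ctrl.get_obs()['ft_force'])
E
```

```text
[ 493.56876111 -199.64719222  107.78371061] 28.73694495579837 [-0.53235523  0.611155   -2.22285803]
```

View pics/t5.png

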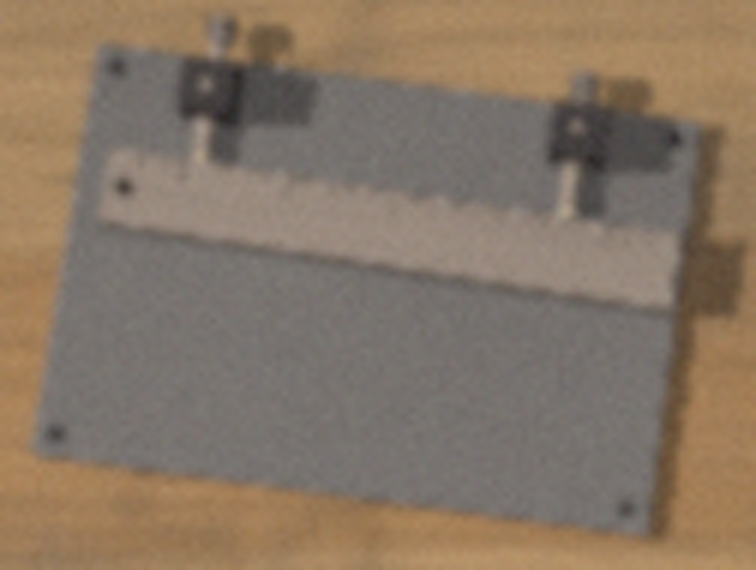

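The bar bears on both tips, at (205,165) and (567,218). Its corners are at (112,150), (683,230), (674,306) and (100,224).

```bash
python3 - <<'E'
from h import *
t=load('top5'); C=lambda u,v,z: P(t,(u+.5)/6-.5+167,(v+.5)/6-.5+150,z)
Q=np.array([C(u,v,23) for u,v in ((112,150),(683,230),(674,306),(100,224))]); c=Q.mean(0); print(Q.round(1),c.round(1))
print('axis',np.degrees(np.arctan2(*(Q[0]-Q[1])[[1,0]])),np.degrees(np.arctan2(*(Q[3]-Q[2])[[1,0]])))
# weight held: same camera, compare
o=ctrl.get_obs(); print(o['ee_pos'],'move',(c-o['ee_pos']).round(1))
E
```

```text
[[615.7 297.6  23. ]
 [571.6  31.   23. ]
 [535.5  36.1  23. ]
 [580.3 303.   23. ]] [575.8 166.9  23. ]
axis 80.60222540812514 80.46443059563583
[ 493.56876111 -199.64719222  107.78371061] move [ 82.2 366.6 -84.8]
```

>>> {"method": "play_rows", "body": {
  "increments": "0 0.0089 0.0411 0 0;0 0.0089 0.0411 0 0;0 0.0089 0.0411 0 0;0 0.0089 0.0411 0 0;0 0.0089 0.0411 0 0;0 0.0089 0.0411 0 0;0 0.0089 0.0411 0 0;0 0.0089 0.0411 0 0;0 0.0089 0.0411 0 0;0 0 0 0 0;0 0 0 0 0;0 0 0 0 0;0 0 0 -0.04 0;0 0 0 -0.02 0;0 0 0 -0.008 0;0 0 0 0 0;0 0 0 0 0;0 0 0 0 0"
}}

```text
t: 17.75
ee_pos: [573.4, 170.7, 38.9]
orientation: [-3.127, 0.295, -0.003]
ft_force: [-0.0, -0.2, -1.7]
width: 28.6
```

```bash
python3 - <<'E'
from h import *
d=grab('side','side6'); crop(d,170,215,300,300,6,'s6'); print(ctrl.get_obs()['ee_pos'],ctrl.get_obs()['ft_force'])
E
```

```text
[573.34120836 170.79817547  38.9092266 ] [ 0.19645138 -0.12046903 -1.4560732 ]
```

View pics/s6.png

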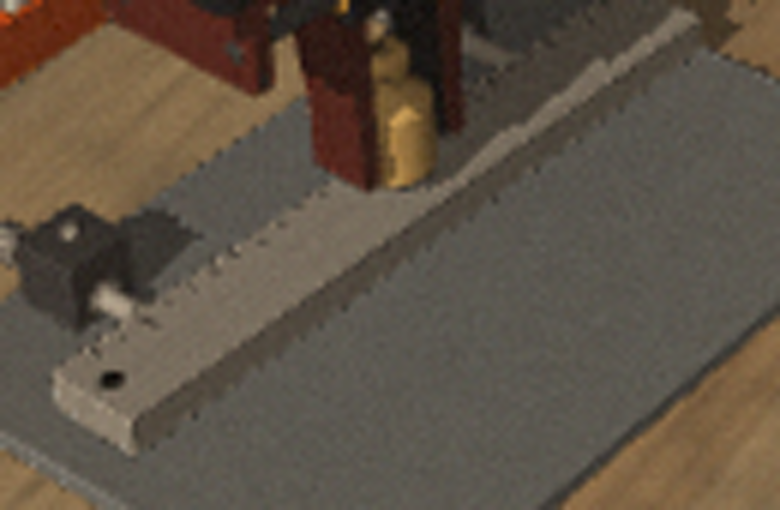

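```bash
python3 - <<'E'
from h import *
s=load('side6'); A=rot(s['attitude']); f=210/np.tan(np.radians(s['vertical_fov'])/2)
def pr(p):
    q=A.T@(np.array(p,float)-s['origin']); return (q[0]/q[2]*f+s['cx']-170+.5)*6-.5,(q[1]/q[2]*f+s['cy']-215+.5)*6-.5
th=np.linspace(0,2*np.pi,73)
for cx,cy in((573.4,170.8),(571,170.8),(569,170.8),(575,170.8)):
  for z in(33.2,23):
    c=np.array([pr((cx+15*np.cos(a),cy+15*np.sin(a),z)) for a in th]); print(cx,cy,z,'u',c[:,0].min().round(),c[:,0].max().round(),'v',c[:,1].min().round(),c[:,1].max().round())
E
```

```text
573.4 170.8 33.2 u 350.0 442.0 v 133.0 189.0
573.4 170.8 23 u 353.0 444.0 v 158.0 214.0
571 170.8 33.2 u 356.0 448.0 v 135.0 191.0
571 170.8 23 u 359.0 450.0 v 160.0 216.0
569 170.8 33.2 u 361.0 453.0 v 137.0 193.0
569 170.8 23 u 364.0 455.0 v 162.0 218.0
575 170.8 33.2 u 346.0 438.0 v 132.0 188.0
575 170.8 23 u 349.0 440.0 v 156.0 213.0
```

The two views disagree by a few mm on the lateral offset: the side view says about +3 mm and the top view about −4 mm. I'll come down close to the bar, where height error no longer matters, and compare directly.

>>> {"method": "play_rows", "body": {
  "increments": "0 0 0 -0.004 0;0 0 0 -0.003 0;0 0 0 -0.001 0;0 0 0 0 0;0 0 0 0 0;0 0 0 0 0"
}}

```text
t: 18.4
ee_pos: [572.5, 170.8, 29.7]
orientation: [-3.128, 0.294, -0.0]
ft_force: [-0.7, -1.0, -2.8]
width: 29.3
```

```bash
python3 - <<'E'
from h import *
d=grab('side','side7'); crop(d,200,215,270,268,11,'s7'); print(ctrl.get_obs()['ee_pos'],ctrl.get_obs()['ft_force'])
E
```

```text
[572.44825244 170.79313129  29.70664592] [ 0.55691322  0.18356261 -1.58074879]
```

View pics/s7.png

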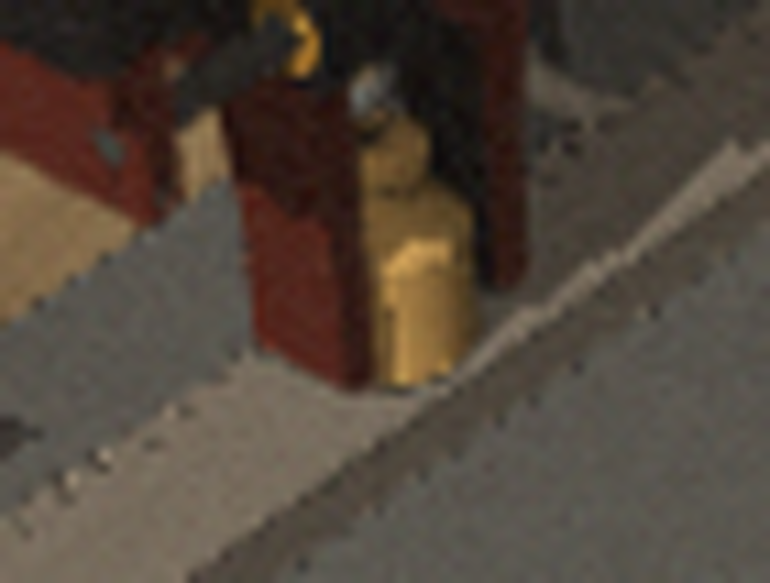

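The base clears the bar's back edge at about (445,395) by roughly 1.5 to 2 mm, where 3 mm would be centred. I'll shift +1 mm in x and lower gently.

>>> {"method": "play_rows", "body": {
  "increments": "0 0.001 0 0 0;0 0 0 0 0;0 0 0 -0.0003 0;0 0 0 -0.0003 0;0 0 0 -0.0002 0;0 0 0 0 0;0 0 0 0 0"
}}

```text
t: 19.15
ee_pos: [573.4, 170.7, 28.9]
orientation: [-3.128, 0.294, -0.0]
ft_force: [0.1, 0.2, -1.4]
width: 28.9
```

>>> {"method": "play_rows", "body": {
  "increments": "0 0 0 -0.0003 0;0 0 0 0 0;0 0 0 0 0"
}}

```text
t: 19.45
ee_pos: [573.5, 170.8, 28.7]
orientation: [-3.128, 0.294, -0.0]
ft_force: [-0.3, -0.8, 0.1]
width: 29.0
```

```bash
cat > fz.py <<'E'
from h import *
f=[]
for i in range(4): o=ctrl.get_obs(); f.append(np.r_[o['ee_pos'],o['ft_force']]); ctrl.get_image('top')
print(np.mean(f,0).round(2))
E
python3 fz.py
```

```text
[ 5.7347e+02  1.7079e+02  2.8670e+01 -7.8000e-01 -4.4000e-01  3.3000e-01]
```

Contact: Fz went from −1.5 N to +0.3 N. I'll open gradually.

>>> {"method": "play_rows", "body": {
  "increments": "0.34 0 0 0 0;0.36 0 0 0 0;0.38 0 0 0 0;0.4 0 0 0 0;0.43 0 0 0 0;0.46 0 0 0 0;0.5 0 0 0 0;0.6 0 0 0 0;0.7 0 0 0 0;0.7 0 0 0 0;0.7 0 0 0 0"
}}

```text
t: 20.75
ee_pos: [573.4, 170.8, 28.6]
orientation: [-3.128, 0.294, -0.0]
ft_force: [0.3, 0.1, -0.2]
width: 61.5
```

Now straight up, then a clear view.

>>> {"method": "play_rows", "body": {
  "increments": "0.7 0 0 0.01 0;0.7 0 0 0.02 0;0.7 0 0 0.03 0;0.7 0 0 0.04 0;0.7 0 0 0.04 0;0.7 0 0 0.03 0;0.7 -0.03 -0.04 0 0;0.7 -0.03 -0.04 0 0;0.7 -0.03 -0.04 0 0;0.7 -0.03 -0.04 0 0;0.7 -0.02 -0.045 0 0;0.7 0 -0.045 0 0;0.7 0 -0.045 0 0;0.7 0 0 0 0;0.7 0 0 0 0;0.7 0 0 0 0"
}}

```text
t: 22.35
ee_pos: [433.3, -123.5, 198.8]
orientation: [-3.128, 0.293, 0.0]
ft_force: [0.4, 0.7, -0.5]
width: 61.2
```

```bash
python3 - <<'E'
from h import *
d=grab('side','side8'); t=grab('top','top8'); 
a=cv2.resize(d['img'][215:300,170:300,::-1],None,fx=4,fy=4,interpolation=cv2.INTER_CUBIC)
b=cv2.resize(t['img'][150:215,167:293,::-1],None,fx=4,fy=4,interpolation=cv2.INTER_CUBIC)
c=np.zeros((600,520,3),np.uint8); c[:340]=a; c[340:600,:504]=b; cv2.imwrite('pics/end.png',c)
g=lambda k,sl: np.float32(cv2.cvtColor(k['img'],cv2.COLOR_RGB2GRAY)[sl])
L=(slice(268,296),slice(172,210))
for n,sl in (('left',(slice(268,296),slice(172,210))),): print('side',n,cv2.phaseCorrelate(g(load('side4'),sl),g(d,sl)))
for n,sl in (('left',(slice(165,192),slice(178,215))),('right',(slice(182,206),slice(245,285)))): print('top',n,cv2.phaseCorrelate(g(load('top5'),sl),g(t,sl)))
print(ctrl.get_obs()['ee_pos'])
E
```

```text
side left ((-0.09108964071767289, 0.0660107933014622), 0.9800350910425186)
top left ((0.03564295318325961, 0.46271737657790624), 1.053577219998395)
top right ((0.1286735711589806, 0.3453424572624719), 0.788395357131958)
[ 433.42356694 -123.03994154  198.66167177]
```

View pics/end.png

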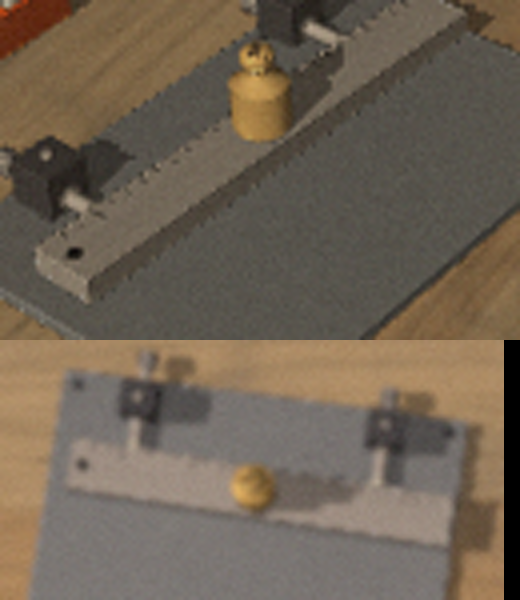

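The weight stands upright, centred on the bar at (253,488) in the lower view, and both tips touch the edge. The phase correlations disagree, though: the top view hints at a 1 mm shift and the side view shows none. I'll check against fixed control patches.

```bash
python3 - <<'E'
from h import *
def ecc(a,b,r):
    v0,v1,u0,u1=r; g=lambda k: cv2.GaussianBlur(cv2.cvtColor(k['img'],cv2.COLOR_RGB2GRAY),(0,0),.8)[v0:v1,u0:u1].astype(np.float32)
    M=np.eye(2,3,dtype=np.float32)
    c,M=cv2.findTransformECC(g(a),g(b),M,cv2.MOTION_TRANSLATION,(3,200,1e-6)); return M[:,2].round(2),round(c,3)
n=[grab('top','top9'),grab('side','side9')]
T5,T8,S4,S8,S3=map(load,('top5','top8','side4','side8','side3'))
tp=dict(barL=(177,193,180,215),barR=(188,206,245,282),fixedL=(148,172,190,215),fixedR=(158,180,255,285),bedBL=(210,230,172,192),bedBR=(225,245,260,285))
sp=dict(barL=(270,296,175,205),barR=(212,228,270,292),stopL=(245,272,170,187),bedcorner=(225,250,310,335),mid=(255,275,205,230))
for k,r in tp.items(): print('top',k,ecc(T5,T8,r),ecc(T5,n[0],r),ecc(T8,n[0],r))
for k,r in sp.items(): print('side',k,ecc(S4,S8,r),ecc(S4,n[1],r))
print('pushed->released',ecc(S3,S4,sp['barL']),ecc(S3,S4,sp['stopL']))
E
```

```text
top barL (array([ 0.01, -0.01], dtype=float32), 0.998) (array([-0.  ,  0.05], dtype=float32), 0.994) (array([-0.28,  0.27], dtype=float32), 0.879)
top barR (array([0.82, 1.08], dtype=float32), 0.887) (array([0.8 , 1.12], dtype=float32), 0.88) (array([-0.  ,  0.01], dtype=float32), 0.997)
top fixedL (array([-0.02, -0.  ], dtype=float32), 0.999) (array([0.02, 0.02], dtype=float32), 1.0) (array([0.06, 0.08], dtype=float32), 0.998)
top fixedR (array([0.02, 0.02], dtype=float32), 1.0) (array([-0.02, -0.02], dtype=float32), 1.0) (array([-0.01,  0.01], dtype=float32), 0.999)Traceback (most recent call last):
  File "<stdin>", line 10, in <module>
  File "<stdin>", line 5, in ecc
cv2.error: OpenCV(4.12.0) /io/opencv/modules/video/src/ecc.cpp:589: error: (-7:Iterations do not converge) The algorithm stopped before its convergence. The correlation is going to be minimized. Images may be uncorrelated or non-overlapped in function 'findTransformECC'
```

```bash
python3 - <<'E'
from h import *
def ecc(a,b,r):
    v0,v1,u0,u1=r; g=lambda k: cv2.GaussianBlur(cv2.cvtColor(k['img'],cv2.COLOR_RGB2GRAY),(0,0),.8)[v0:v1,u0:u1].astype(np.float32)
    try: c,M=cv2.findTransformECC(g(a),g(b),np.eye(2,3,dtype=np.float32),cv2.MOTION_TRANSLATION,(3,200,1e-6)); return M[:,2].round(2),round(c,3)
    except cv2.error: return 'no fit'
T5,T8,T9,S4,S8,S9,S3=map(load,('top5','top8','top9','side4','side8','side9','side3'))
for r in ((182,206,266,285),(178,206,262,285)): print('top barR end',ecc(T5,T8,r),ecc(T5,T9,r))
for k,r in dict(barL=(270,296,175,205),barR=(212,228,272,292),stopL=(245,272,170,187)).items(): print('side',k,ecc(S4,S8,r),ecc(S4,S9,r),ecc(S3,S4,r))
E
```

```text
top barR end (array([ 0.08, -0.  ], dtype=float32), 0.998) (array([ 0.01, -0.03], dtype=float32), 0.999)
top barR end (array([0.05, 0.  ], dtype=float32), 0.999) (array([0.01, 0.  ], dtype=float32), 0.999)
side barL (array([0.01, 0.01], dtype=float32), 0.999) (array([ 0.02, -0.01], dtype=float32), 0.998) (array([0.27, 0.15], dtype=float32), 0.923)
side barR (array([0.01, 0.04], dtype=float32), 0.998) (array([0.09, 0.09], dtype=float32), 0.985) (array([-5.1 , -1.95], dtype=float32), 0.874)
side stopL (array([-0.02,  0.03], dtype=float32), 0.999) (array([ 0.04, -0.03], dtype=float32), 0.999) (array([0.06, 0.03], dtype=float32), 0.999)
```

With shadow-free patches, neither bar end has moved since release (0.1 px or less). The top-view hint came from the weight's shadow. Handing in.

```bash
python3 -c "
from workcell import ctrl
print(ctrl.close_job())"
```

```text
the job is handed in; nothing more can be done
None
```

The straightedge bears on both tips with the check weight standing on it, and the job is handed in; no verdict was reported. Robot time was about 22 s.

- **Straightedge:** I turned it with a push near its left end, then pushed at its middle with shut fingers up to about 8.6 N. The stiffness was about 5.5 to 7 N/mm, close to the 6 N/mm that two tips give together. That puts each tip roughly 1 to 1.5 mm in. This is inferred from the total push, as the force on each tip can't be read. I then backed off slowly.
- **Check weight:** I picked the small 30 × 48 mm one of the three brass weights. I set it on the middle of the bar at about 2 N, opened the fingers gradually and withdrew.

**Last checks:**
- In the final picture the weight stands upright and centred on the bar, with both tips touching its edge.
- Neither bar end moved between release and hand-in (0.1 px or less, about 0.3 mm), and the gripper was well clear. That is about the size of the tips' expected remaining 0.2 mm compression, so continued contact rests on the picture and friction, not on a force reading.

**Disagreements:**
- The side and top views differed by about 5 mm on the bar's centre across its width. I settled that with a close look just above the bar and a 1 mm correction.
- A first image comparison suggested the bar had shifted 1 mm. It was the weight's shadow, and shadow-free patches showed no shift.

I viewed 12 pictures, two over the budget of 10.

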